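# Set the cyclone cup to the click of its dock switch and close the gate

## Robot

A 6-joint arm with a two-finger parallel gripper is mounted at the origin on the work surface. World frame = base frame: x ahead of the robot, y to its left, z up, the work surface at z = 0. Lengths are in m, angles in degrees, forces in N, time in s.
With the tool pointing down it reaches from about 0.35 to 0.875 m from the base axis. Payload 4.2 kg.
Tool frame: the origin (TCP) lies at the very end of the fingers, on their centre line; the grasp point (between the pads) lies 19 mm behind it; z points along the fingers, y is the line along which they close (so a half turn about z gives the same grasp; the last joint's range is limited). The gripper opens to 87 mm and grips with 3 to 60 N. Pads are 19 mm wide; open, the fingers measure 117 mm over their backs; the gripper's body (75 mm by 190 mm) begins 51 mm behind the grasp point.
Start: joints at [90.676, 22.042, 0.453, 0, -68.411, -14.817], TCP at [0.153, 0.606, 0.223] pointing down, gripper open.
Joint ranges: [-179.83, 179.83], [-69.29, 118.12], [-61.27, 80.66], [-181.25, 117.63], [-171.15, -9.14], [-177.46, 177.46]. Speed limits (degrees/s): [159.86, 159.86, 180, 180, 180, 180].

## Interface

Orientations are given as a 3x3 rotation matrix whose columns are the frame's x, y, z axes.
In Python, from station import sense, cams, r gives the robot as it stands. The module is installed in compiled form; this text tells all that it offers.
- The arm moves only by the tool step_arm, never from a script. Its argument "targets" is text: rows parted by semicolons, each of 4 numbers parted by spaces: the shift along the tool's x, y, z in cm, then the turn about the tool's z in degrees. In form: x y z turn; .... A call has 1 to 12 rows; each row shifts and turns the commanded pose from where the row before left it, along the tool's axes as they then stand; what a row does not reach is not made up. A row lasts 1/12 s, in which the tool goes at most 41.7 mm and 7.16 degrees, less where a joint would pass 70% of its speed; a pose out of reach is approached as far as the arm can. A call with a gripper value outside its range is refused whole. "claw" is the finger opening in cm, from 0 to 8.7, set as the call begins (left out, the last holds). The fingers move at their own pace and stop on an object; the grip force is fixed at half the most. Time passes only in rows, so rows that do not move let the fingers close. It gives the time, the measured TCP pose, the force, the opening and the grip force at its end, in the units of the state.
- sense(): the state, without advancing time (a new reading comes with each control period).
- cams.capture(name): name is "scene" or "top" or "wrist"; returns a dict with "frame" (420x560x3 uint8, blue, green, red), "vertical_fov" (degrees; the focal length in pixels is half the picture's height over the tangent of half this angle, whatever the lens; pixels are square), "cx", "cy" (the principal point, pixels), "dist_coeffs" ([k1, k2, p1, p2, k3] as OpenCV has them; the pictures are not rectified), "eye" and "rotation" of the camera in the world; the wrist camera has in their place "tool_from_camera" (4x4, takes a point from camera to tool coordinates, whose origin is the TCP and whose axes are the flange's). Camera axes: x right, y down, z forward; pixel columns grow to the right and rows downward; lengths in m; the calibration is good to about 2 mm. A picture is of the moment at which its call begins: read the wrist's pose just before it. There is no depth.
- r.finish_job(): hands the job in; it is judged then, once.
The state is a dict: "time_s": time; "joints": joint angles; "joint_velocities": joint speeds; "effort": joint torques, N m; "tcp_pos": TCP position; "ee_rot": TCP orientation; "wrist_force": force on the tool from outside, world axes, zero at the start; "moment": the same for the moment, N m; "gripper_width": opening from 0.0 (shut) to 1.0 (fully open); "gripper_force": force on a finger pad.
Only numpy, scipy, OpenCV 4.12 (cv2) and the standard library are available. Lean on these libraries where they do the work, as an engineer would, in place of code of your own. Each camera call takes 0.05 s, during which the arm holds its last target. There are 200 camera calls.

## Task

Slide the grey cyclone cup forward along its dock, without lifting it, until it presses the roller lever of the switch just far enough to click: the pointer stands in the green field and never goes on into the red. Leave the cup there and then swing the yellow gate bar fully shut behind it. Do not disturb the filter cartridge, the brush or the crevice nozzle.

Things in the scene. Friction and masses are not known exactly. Their poses are not given: they have to be found in the camera images.
- dock: Fixed dock: black floor plate 8 mm thick between grey guide walls 34 mm high, 12 mm thick, 120 mm apart inside, x = -210 to 190 mm. Origin on the bench (z = 0) on the channel's centre line. +x: the way the cup slides, to the roller lever and a white end housing 105 mm high; +y: the gate's side; -y: the switch's side. Click: cup centre at dock x = 40 mm; red from 50 mm; aim at 45 mm.
- cup_mid (a point): Loose cyclone cup, about 0.5 kg: foot 130 mm long (x), 112 mm wide, 28 mm high; round grey body 98 mm across with dark lid; 111 mm high in all. Point: on the body's axis over the foot's centre, 55 mm above its underside. Axes as the dock's. The foot's flat front, 65 mm ahead, pushes the roller. It starts 90 to 160 mm short of the click; friction keeps it where it is left.
- cup_handle (a point): Centre of the cup's red upright handle plate at its rear: 14 mm thick along x, 36 mm wide, 66 mm high (14 to 80 mm above the bench). Its rear face is 97 mm behind the cup's centre; 34 mm of space to the cup's body, bridged at top and foot.
- roller_lever (a joint): Angle of the switch's roller lever (rad): 0 = free, grows as the roller is pushed to dock +x. Clicks at 0.35; green 0.35 to 0.47, then red; stop at 0.8. The foot first touches it with the cup's centre at dock x = 9 mm; near the click each mm of cup travel turns it 0.011 rad. Springs back when let go (about 1 N at the roller).
- lever_pivot (a point): Vertical pivot of the lever, dock (119, -82) mm, on a white block 30 mm high (y = -72 to -182 mm). The arm reaches 90 mm across the channel; at 0 it leans 0.35 rad towards dock -x, at the click it is square across. A dark pointer 100 mm long points the opposite way over a scale: grey, green (clicked), red (too far).
- roller (a point): Centre of the orange roller at the arm's end, 28 mm in diameter, 16 to 38 mm above the bench.
- gate (a joint): Angle of the yellow gate bar (rad): 0 = open, lying over the guide wall towards dock -x; pi/2 = fully shut (its stop), square across the channel. Positive is anticlockwise from above. Vertical hinge, stays where it is left (0.05 N m of friction). Starts at 0 to 0.3.
- gate_hinge (a point): Hinge axis of the gate at the bar's mid height, dock (-70, 66, 56) mm. The bar is 125 mm long from here, 18 mm wide, 44 to 68 mm above the bench, 10 mm clear of the guide wall below it. Shut, its front face is at dock x = -61 mm, 4 mm behind the handle of a cup just at the click.
- gate_tip (a point): Free end of the gate bar, 125 mm from the hinge, at mid height (56 mm above the bench).
- cartridge_mid (a point): Bystander: white pleated filter cartridge, 80 mm in diameter, 110 mm high, standing; its centre.
- brush_mid (a point): Bystander: nylon brush with beech handle, 190 mm long, 40 mm wide, 38 mm high, bristles down, handle to its -x; its middle.
- nozzle_mid (a point): Bystander: clear crevice nozzle, 182 mm long, up to 41 mm wide and high, lying; its middle.

How it is judged:
By the outcome, as a careful person would: the job done as asked, in the order asked, and still so for the second after the job is handed in, with the robot touching nothing.
It also fails if it takes over 58 s, if anything falls off the work surface, if the arm or the gripper's body presses on something with over 40 N, if the wrist force passes 120 N, or if a joint passes its speed limit or range.

## Working session

There is one attempt and no reset: what is moved stays moved. The work goes in short steps, Python scripts to look and compute and a tool call to move; the robot and the scene stay as the last step left them, time stands still between calls to the robot, and variables do not carry over. Pictures are saved under pics/ and viewed, at most 10 in all, crops included, and the job is handed in when it is done.

Besides the shell and the picture viewer there is one more tool, called after "Emit:" in YAML: its name, and indented under it one key for each argument. step_arm: Moves the arm, as the interface text tells. Its arguments: {"type":"object","properties":{"targets":{"type":"string"},"claw":{"type":"number"}},"required":["targets"]}

```bash
mkdir -p pics; python3 - <<'E'
from station import sense,cams,r
import cv2,numpy as np
s=sense();print(s)
for n in ["top","scene"]:
    c=cams.capture(n);f=c.pop("frame");print(n,c)
    cv2.imwrite(f"pics/{n}0.png",f)
    np.savez(f"pics/{n}0.npz",f=f,**c)
E
```

```text
{'time_s': 0.0, 'joints': array([ 9.06763015e+01,  2.20917926e+01,  3.80653947e-01, -3.10051655e-02,
       -6.84103886e+01, -1.48164927e+01]), 'joint_velocities': array([ 0.03072528,  0.00165327, -0.0250658 ,  0.05407062,  0.00518632,
        0.03564486]), 'effort': array([-6.26899837e-04, -3.90665889e+01,  1.87410361e+01,  4.22007188e+00,
        1.09724421e-02, -1.94114318e-04]), 'tcp_pos': array([0.15250952, 0.60549222, 0.22144948]), 'ee_rot': array([[ 9.69652109e-01, -2.44488362e-01, -4.78107306e-04],
       [-2.44488823e-01, -9.69649778e-01, -2.12679175e-03],
       [ 5.63791895e-05,  2.17914000e-03, -9.99997624e-01]]), 'wrist_force': array([-0.06375447, -0.32260202,  0.08284751]), 'moment': array([0.02095934, 0.00817782, 0.00720056]), 'gripper_force': 0.0, 'gripper_width': 1.000244683057521}
top {'vertical_fov': 49.39060064751454, 'cx': 288.8234113746454, 'cy': 202.15614035599785, 'dist_coeffs': array([-0.14803743,  0.        ,  0.        ,  0.        ,  0.        ]), 'eye': array([0.36896675, 0.06722615, 1.39690877]), 'rotation': array([[ 0.01506863, -0.99191875,  0.12597673],
       [-0.99988151, -0.0145521 ,  0.00501958],
       [-0.00314579, -0.12603744, -0.9920205 ]])}
scene {'vertical_fov': 42.97933972590371, 'cx': 275.4266090185418, 'cy': 213.44018651845718, 'dist_coeffs': array([-0.09084073,  0.        ,  0.        ,  0.        ,  0.        ]), 'eye': array([1.55441975, 0.81114518, 1.36723322]), 'rotation': array([[-0.59607669,  0.58996913, -0.54463659],
       [ 0.80282194,  0.42692394, -0.41618852],
       [-0.01301998, -0.68532648, -0.72811957]])}
```

View pics/top0.png

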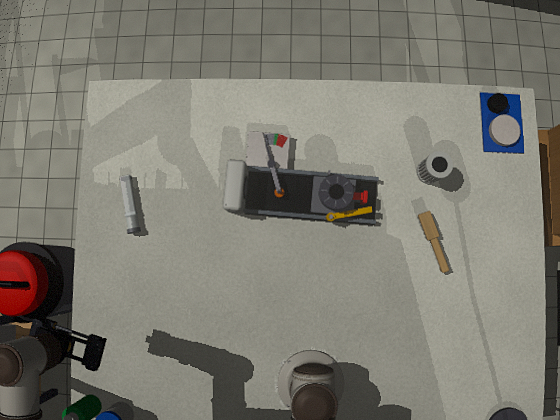

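View pics/scene0.png

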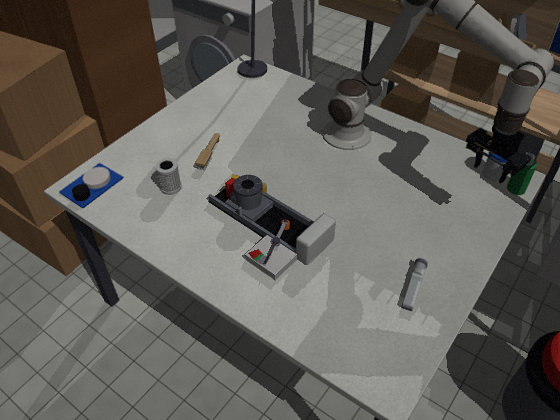

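Top view: dock runs image-left (world +y), with the roller at (280,193), handle (363,197), gate (350,213) and end housing (235,185). Gripper is at far left. The bystanders (440,165), (433,240) and (130,200) are clear of the dock.

```bash
cat > h.py <<'E'
import cv2,numpy as np
def ray(c,uv):
    h=420; f=h/2/np.tan(np.radians(float(c["vertical_fov"]))/2)
    K=np.array([[f,0,float(c["cx"])],[0,f,float(c["cy"])],[0,0,1]])
    p=cv2.undistortPoints(np.array(uv,float).reshape(-1,1,2),K,c["dist_coeffs"])[:,0]
    return np.c_[p,np.ones(len(p))]@np.array(c["rotation"]).T
def plane(c,uv,z):
    d=ray(c,uv);e=np.array(c["eye"]);return e+d*((z-e[2])/d[:,2])[:,None]
def blob(f,lo,hi,roi=None):
    m=cv2.inRange(cv2.cvtColor(f,cv2.COLOR_BGR2HSV),lo,hi)
    if roi: k=np.zeros_like(m);x0,y0,x1,y1=roi;k[y0:y1,x0:x1]=255;m&=k
    n,l,s,ce=cv2.connectedComponentsWithStats(m)
    if n<2:return None
    i=1+np.argmax(s[1:,4]); return (l==i).astype(np.uint8),ce[i],s[i]
E
python3 - <<'E'
import numpy as np,cv2
from h import *
for n,roi in [("top",(215,120,395,235)),("scene",(190,150,350,290))]:
    c=np.load(f"pics/{n}0.npz");f=c["f"]
    for nm,lo,hi,z in [("red",(0,170,80),(4,255,255),.08),("orange",(6,120,80),(15,255,255),.038),("yellow",(18,150,80),(32,255,255),.068)]:
        b=blob(f,lo,hi,roi)
        if b is None: print(n,nm,None);continue
        m,ce,s=b
        cn=cv2.findContours(m,0,2)[0][0]; box=cv2.boxPoints(cv2.minAreaRect(cn))
        print(n,nm,ce.round(1),s,plane(c,[ce],z).round(4),"\n",plane(c,box,z).round(4).tolist())
c=np.load("pics/top0.npz")
cr=c["f"][110:240,215:395]
cv2.imwrite("pics/crop.png",cv2.resize(cr,None,fx=4.4,fy=4.4,interpolation=2))
E
```

```text
top red [364.1 196.2] [360 191   8  12  70] [[ 0.557  -0.1457  0.08  ]] 
 [[0.5414, -0.1325, 0.08], [0.5749, -0.1382, 0.08], [0.572, -0.1573, 0.08], [0.5385, -0.1515, 0.08]]
top orange [277.5 193.7] [274 189   9   8  35] [[0.5665 0.1086 0.038 ]] 
 [[0.5681, 0.125, 0.038], [0.5809, 0.1163, 0.038], [0.5649, 0.0935, 0.038], [0.5522, 0.1023, 0.038]]
top yellow [349.7 213. ] [326 206  46  16 260] [[ 0.5082 -0.1049  0.068 ]] 
 [[0.5059, -0.033, 0.068], [0.5314, -0.1678, 0.068], [0.507, -0.1719, 0.068], [0.4816, -0.0374, 0.068]]
scene red [254.7 253.3] [249 249  12  10  59] [[0.7656 0.1246 0.08  ]] 
 [[0.7745, 0.1085, 0.08], [0.7427, 0.1154, 0.08], [0.754, 0.1393, 0.08], [0.7854, 0.1322, 0.08]]
scene orange [287.  225.4] [284 220   6  10  29] [[0.5816 0.1156 0.038 ]] 
 [[0.6005, 0.1169, 0.038], [0.5617, 0.1012, 0.038], [0.5592, 0.1132, 0.038], [0.5981, 0.1287, 0.038]]
scene yellow [263.8 188.3] [262 184   4   9  25] [[ 0.5093 -0.0366  0.068 ]] 
 [[0.4958, -0.055, 0.068], [0.4896, -0.0464, 0.068], [0.5216, -0.0219, 0.068], [0.5277, -0.0304, 0.068]]
```

View pics/crop.png

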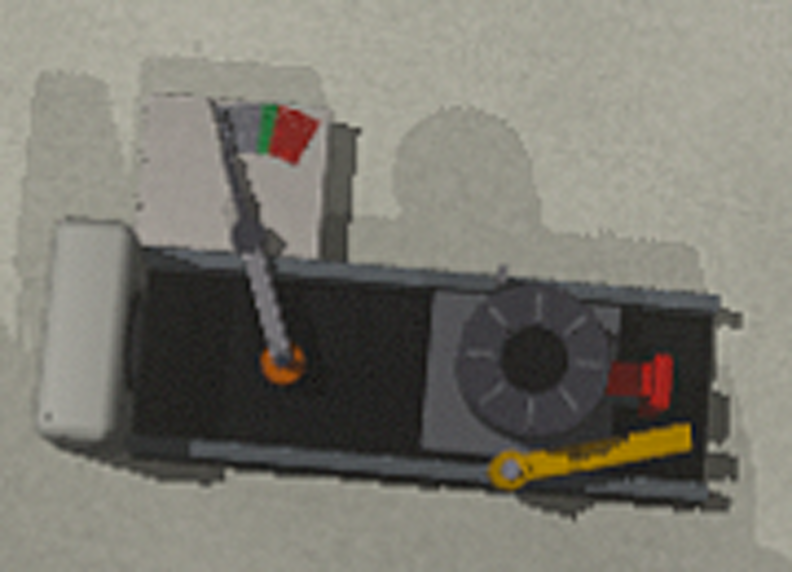

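Crop shows: hinge (512,470), pivot (246,237), wall ends (720,296)/(710,500), handle rear face x≈672, gate tip (690,437), pointer in the grey field.

```bash
cat >> h.py <<'E'
def fit(D,W):
    D=np.array(D,float);W=np.array(W,float);d0=D.mean(0);w0=W.mean(0)
    H=(D-d0).T@(W-w0);a=np.arctan2(H[0,1]-H[1,0],H[0,0]+H[1,1])
    R=np.array([[np.cos(a),-np.sin(a)],[np.sin(a),np.cos(a)]]);return R,w0-R@d0,a
E
python3 - <<'E'
from h import *
c=np.load("pics/top0.npz")
cp=lambda x,y,z:plane(c,[((x+.5)/4.4+214.5,(y+.5)/4.4+109.5)],z)[0,:2]
W=[cp(512,470,.072),cp(246,237,.04),cp(720,297,.034),cp(710,500,.034)]
D=[(-.07,.066),(.119,-.082),(-.21,-.072),(-.21,.072)]
R,t,a=fit(D,W);print("yaw",np.degrees(a),"t",t)
print("resid",(((np.array(D)@R.T+t)-W)*1000).round(1))
td=lambda p:(R.T@(p-t)*1000).round(1)
print("roller",td(cp(283,362,.038)),"lid",td(cp(535,362,.119)),"handle rear",td(cp(672,380,.08)),"foot front",td(cp(428,370,.036)), "gate tip",td(cp(691,437,.068)),"lidz.111",td(cp(535,362,.111)))
for p in [(-.24,0),(-.2,.0),(-.052,0),(-.07,.066)]: print(p,R@p+t)
np.savez("dock.npz",R=R,t=t,a=a)
E
```

```text
yaw 86.01396802420136 t [0.56761804 0.01674519]
resid [[-0.1  1.1]
 [-1.  -1.6]
 [ 1.9 -0.6]
 [-0.8  1.1]]
roller [87.7  1.5] lid [-77.   -0.3] handle rear [-172.4   -2.1] foot front [-11.6  -1.7] gate tip [-189.4   33.3] lidz.111 [-77.7  -1.5]
(-0.24, 0) [ 0.55093486 -0.22267426]
(-0.2, 0.0) [ 0.55371539 -0.18277102]
(-0.052, 0) [ 0.56400335 -0.03512902]
(-0.07, 0.066) [ 0.49691177 -0.04849761]
```

Emit:
step_arm:
  targets: "0 0 0 6.65;0 0 0 6.65;0 0 0 6.65;0 0 0 6.65;0 0 0 6.65;0 0 0 6.65;0 0 0 6.65;0 0 0 6.65;0 0 0 6.65;0 0 0 6.65;0 0 0 6.65;0 0 0 6.65"
  claw: 0

```text
time_s: 1.1
tcp_pos: [0.1526, 0.6057, 0.2219]
ee_rot: [[-0.075, -0.997, -0.0], [-0.997, 0.075, -0.001], [0.001, 0.0, -1.0]]
wrist_force: [-0.1, -0.4, -0.8]
gripper_width: 0.169
gripper_force: 0.0
```

Emit:
step_arm:
  targets: "3.2 -1.94 0 0;3.2 -1.94 0 0;3.2 -1.94 0 0;3.2 -1.94 0 0;3.2 -1.94 0 0;3.2 -1.94 0 0;3.2 -1.94 0 0;3.2 -1.94 0 0;3.2 -1.94 0 0;3.2 -1.94 0 0;3.2 -1.94 0 0;3.2 -1.94 0 0"

```text
time_s: 2.1
tcp_pos: [0.3586, 0.2051, 0.2225]
ee_rot: [[-0.068, -0.998, -0.0], [-0.998, 0.068, 0.0], [-0.0, 0.0, -1.0]]
wrist_force: [-0.3, 1.0, -0.1]
gripper_width: 0.005
gripper_force: 0.0
```

Emit:
step_arm:
  targets: "3.2 -1.94 0 0;3.2 -1.94 0 0;3.2 -1.94 0 0;3.2 -1.94 0 0;3.2 -1.94 0 0;3.2 -1.94 0 0;3.2 -1.94 0 0;3.2 -1.94 0 0;3.2 -1.94 0 0;3.2 -1.94 0 0;3.2 -1.94 0 0;3.2 -1.94 0 0"

```text
time_s: 3.1
tcp_pos: [0.5646, -0.1939, 0.222]
ee_rot: [[-0.069, -0.998, -0.001], [-0.998, 0.069, 0.0], [-0.0, 0.001, -1.0]]
wrist_force: [0.3, 1.0, 0.3]
gripper_width: 0.002
gripper_force: 0.0
```

Emit:
step_arm:
  targets: "0.4 0.6 2.9 0;0 0 2.9 0;0 0 2.9 0;0 0 2.9 0;0 0 2.9 0;0 0 2.9 0;0 0 0.3 0;0 0 0 0"

```text
time_s: 3.77
tcp_pos: [0.5566, -0.1956, 0.0437]
ee_rot: [[-0.069, -0.998, -0.005], [-0.998, 0.069, 0.0], [0.0, 0.005, -1.0]]
wrist_force: [0.5, -0.4, 0.5]
gripper_width: 0.008
gripper_force: 0.0
```

```bash
python3 - <<'E'
from station import sense,cams
from h import *
d=np.load("dock.npz");R,t=d["R"],d["t"]
s=sense();print((R.T@(s["tcp_pos"][:2]-t)*1000).round(1),s["tcp_pos"][2],s["wrist_force"])
c=cams.capture("top");cv2.imwrite("pics/crop1.png",cv2.resize(c["frame"][110:240,215:425],None,fx=3.8,fy=3.8,interpolation=2))
E
```

```text
[-212.6   -3.8] 0.04366327029282576 [ 0.46917847 -0.41101508  0.51052676]
```

View pics/crop1.png

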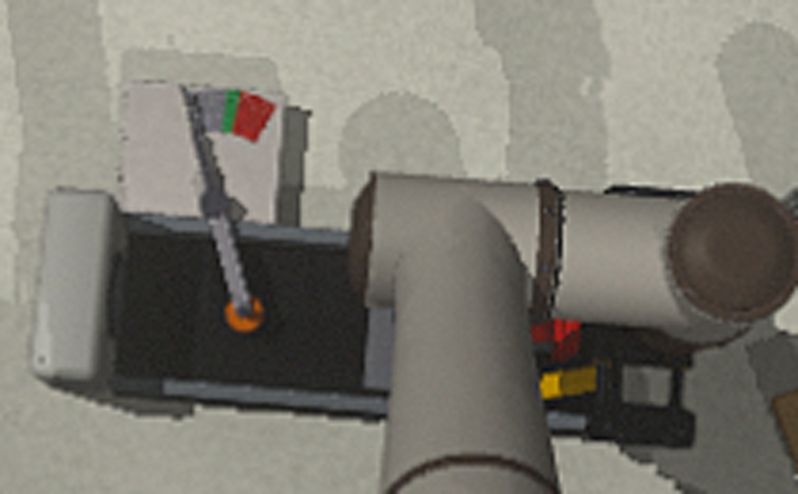

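Gripper is behind the red handle (560,340 crop), gate bar beside it is free; pointer (190,90) still in grey and roller (243,315) visible for feedback.

Emit:
step_arm:
  targets: "-0.9 0 0 0;-0.8 0 0 0;-0.6 0 0 0;-0.5 0 0 0;-0.5 0 0 0;-0.6 0 0 0;-0.7 0 0 0;-0.7 0 0 0;-0.7 0 0 0;-0.7 0 0 0;-0.5 0 0 0;-0.3 0 0 0"

```text
time_s: 4.82
tcp_pos: [0.5651, -0.1211, 0.0472]
ee_rot: [[-0.067, -0.998, 0.004], [-0.998, 0.067, -0.001], [0.001, -0.004, -1.0]]
wrist_force: [2.6, -6.0, 3.2]
gripper_width: 0.01
gripper_force: 3.0
```

Emit:
step_arm:
  targets: "-0.4 0 0 0;-0.5 0 0 0;-0.5 0 0 0;-0.5 0 0 0;-0.5 0 0 0;-0.4 0 0 0;-0.3 0 0 0;-0.2 0 0 0"

```text
time_s: 5.48
tcp_pos: [0.5661, -0.0881, 0.0466]
ee_rot: [[-0.068, -0.998, 0.001], [-0.998, 0.068, -0.001], [0.001, -0.001, -1.0]]
wrist_force: [0.2, -5.6, 4.2]
gripper_width: 0.003
gripper_force: 2.6
```

```bash
cat > look.py <<'E'
import sys
from station import sense,cams
from h import *
d=np.load("dock.npz");R,t=d["R"],d["t"]
s=sense();print((R.T@(s["tcp_pos"][:2]-t)*1000).round(1),s["tcp_pos"][2].round(4),s["wrist_force"].round(1))
c=cams.capture("top");f=c["frame"];cv2.imwrite(f"pics/{sys.argv[1]}.png",cv2.resize(f[110:240,215:425],None,fx=3.8,fy=3.8,interpolation=2))
m,ce,st=blob(f,(6,120,80),(15,255,255),(250,170,330,215))
td=lambda p:R.T@(p-t)
q=td(plane(c,[ce],.038)[0,:2]);print("roller dock",q*1000,st[4],"angle",0.35+np.arctan2(q[0]-.119,q[1]+.082))
E
python3 look.py a
```

```text
[-104.7   -5.8] 0.0466 [ 0.2 -5.6  4.2]Traceback (most recent call last):
  File "look.py", line 7, in <module>
    m,ce,st=blob(f,(6,120,80),(15,255,255),(250,170,330,215))
    ^^^^^^^
TypeError: cannot unpack non-iterable NoneType object
```

View pics/a.png

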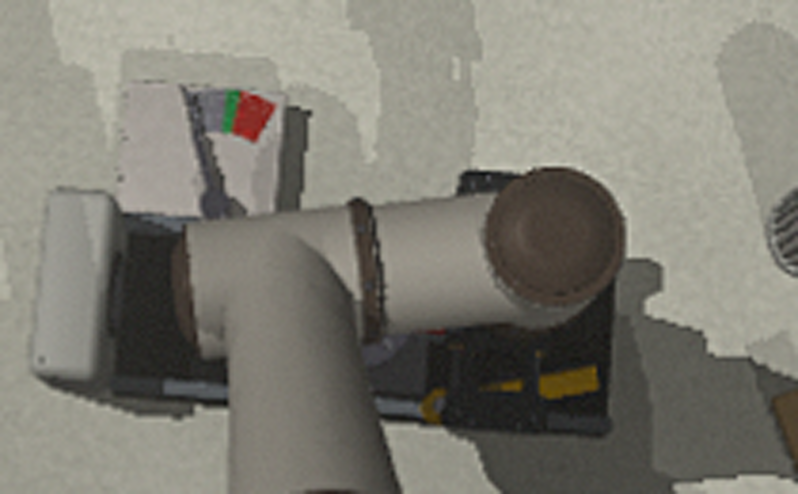

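Handle is being pushed; pointer (190,90) is still in the grey, unobstructed, roller hidden by the arm. I'll read the pointer.

Emit:
step_arm:
  targets: "-0.3 0 0 0;-0.4 0 0 0;-0.4 0 0 0;-0.4 0 0 0;-0.4 0 0 0;-0.3 0 0 0;-0.3 0 0 0;-0.2 0 0 0;-0.1 0 0 0;0 0 0 0"

```text
time_s: 6.37
tcp_pos: [0.5672, -0.0605, 0.0461]
ee_rot: [[-0.068, -0.998, -0.0], [-0.998, 0.068, -0.001], [0.001, 0.0, -1.0]]
wrist_force: [0.0, -5.8, 4.0]
gripper_width: 0.004
gripper_force: 2.7
```

```bash
cat > look.py <<'E'
import sys
from station import sense,cams
from h import *
d=np.load("dock.npz");R,t=d["R"],d["t"]
td=lambda p:(p-t)@R
def ptr(c,f):
    v,u=np.mgrid[120:185,245:300]
    g=cv2.cvtColor(f,cv2.COLOR_BGR2HSV)
    uv=np.c_[u.ravel(),v.ravel()];q=td(plane(c,uv,.04)[:,:2])*1000-[119,-82]
    rr=np.hypot(*q.T);an=np.arctan2(q[:,0],-q[:,1])
    px=g[uv[:,1],uv[:,0]].astype(int)
    for lo,hi in [(35,60),(60,85),(75,98)]:
        k=(px[:,2]<95)&(px[:,1]<110)&(rr>lo)&(rr<hi)&(abs(an)<.6)
        print(lo,k.sum(),"angle",round(.35-np.average(an[k]),3),"sd",an[k].std().round(3))
    for nm,h0,h1 in [("green",40,85),("red",0,8)]:
        k=(px[:,1]>110)&(px[:,0]>=h0)&(px[:,0]<=h1)&(rr>70)&(rr<105)
        if k.any(): print(nm,k.sum(),(.35-an[k]).min().round(3),(.35-an[k]).mean().round(3),(.35-an[k]).max().round(3))
z=np.load("pics/top0.npz");ptr(z,z["f"])
s=sense();print((td(s["tcp_pos"][:2])*1000).round(1),s["tcp_pos"][2].round(4),s["wrist_force"].round(1))
c=cams.capture("top");f=c["frame"];ptr(c,f)
f2=cams.capture("scene")["frame"]
cv2.imwrite(f"pics/{sys.argv[1]}.png",np.hstack([cv2.resize(f[120:190,240:300],(480,560),interpolation=2),cv2.resize(f2[235:275,240:280],(300,560),interpolation=2)]))
E
python3 look.py b
```

```text
35 31 angle 0.096 sd 0.082
60 28 angle 0.072 sd 0.045
75 28 angle 0.192 sd 0.304
green 19 0.371 0.417 0.461
red 73 0.491 0.644 0.801
[-77.1  -5. ] 0.0461 [ 0.  -5.8  4. ]
35 27 angle 0.406 sd 0.115
60 22 angle 0.293 sd 0.126
75 24 angle 0.399 sd 0.264
green 17 0.388 0.426 0.461
red 73 0.484 0.644 0.801
```

View pics/b.png

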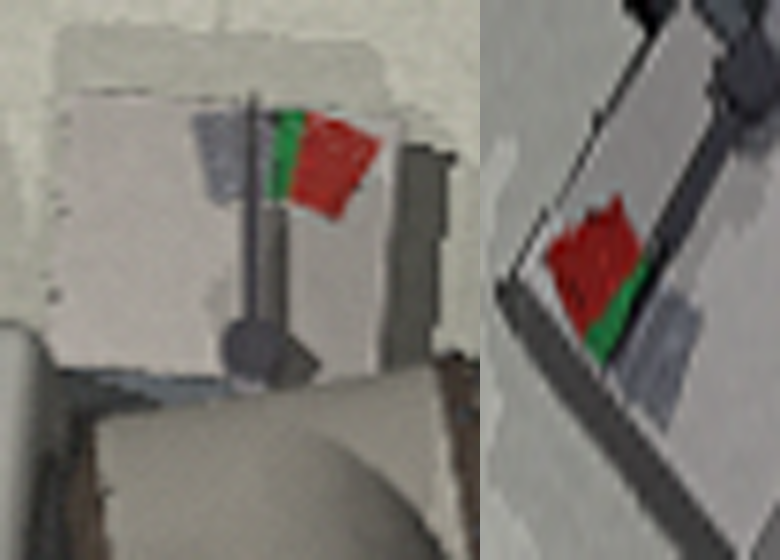

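Pointer runs (250,345)→(252,100): still in grey, about 0.25 rad, just short of green (edge ≈275). That agrees with cup x ≈ 30 mm from the TCP, so about 14 mm remain; go 10 first.

Emit:
step_arm:
  targets: "-0.2 0 0 0;-0.2 0 0 0;-0.2 0 0 0;-0.2 0 0 0;-0.1 0 0 0;-0.1 0 0 0;0 0 0 0;0 0 0 0"

```text
time_s: 7.13
tcp_pos: [0.5677, -0.0508, 0.046]
ee_rot: [[-0.068, -0.998, -0.001], [-0.998, 0.068, -0.001], [0.001, 0.001, -1.0]]
wrist_force: [-0.8, -5.7, 5.0]
gripper_width: 0.007
gripper_force: 2.9
```

```bash
python3 look.py c
```

```text
35 31 angle 0.096 sd 0.082
60 28 angle 0.072 sd 0.045
75 28 angle 0.192 sd 0.304
green 19 0.371 0.417 0.461
red 73 0.491 0.644 0.801
[-67.4  -4.8] 0.046 [-0.8 -5.7  5. ]
35 39 angle 0.515 sd 0.134
60 21 angle 0.409 sd 0.112
75 18 angle 0.523 sd 0.242
green 19 0.386 0.426 0.466
red 74 0.484 0.642 0.801
```

View pics/c.png

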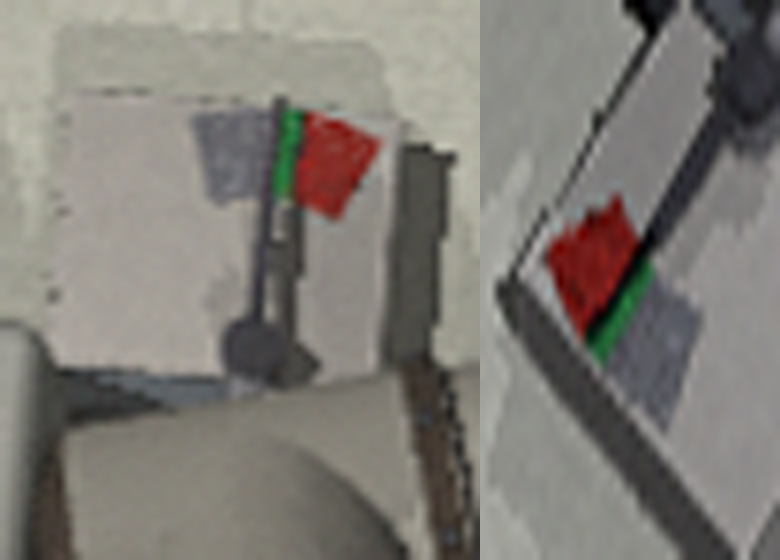

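Pointer (252,345)→(280,100) is at the grey/green boundary, about 0.355 rad. Another 4.5 mm puts it mid-green.

Emit:
step_arm:
  targets: "-0.1 0 0 0;-0.1 0 0 0;-0.1 0 0 0;-0.1 0 0 0;-0.05 0 0 0;0 0 0 0;0 0 0 0"

```text
time_s: 7.82
tcp_pos: [0.5679, -0.0464, 0.046]
ee_rot: [[-0.068, -0.998, -0.001], [-0.998, 0.068, -0.001], [0.001, 0.001, -1.0]]
wrist_force: [-0.5, -6.8, 4.4]
gripper_width: 0.005
gripper_force: 3.2
```

```bash
python3 look.py d
```

```text
35 31 angle 0.096 sd 0.082
60 28 angle 0.072 sd 0.045
75 28 angle 0.192 sd 0.304
green 19 0.371 0.417 0.461
red 73 0.491 0.644 0.801
[-63.   -4.7] 0.046 [-0.5 -6.8  4.4]
35 39 angle 0.536 sd 0.118
60 15 angle 0.416 sd 0.058
75 19 angle 0.544 sd 0.205
green 9 0.371 0.421 0.453
red 68 0.491 0.653 0.801
```

View pics/d.png

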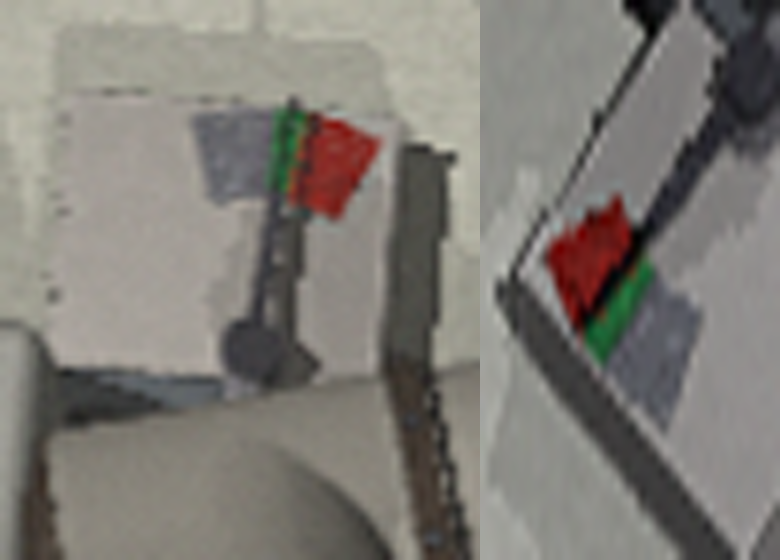

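Pointer crosses the middle of the green field (288,150, green 274–302). Now back off, lift, and go to the outer side of the gate.

Emit:
step_arm:
  targets: "0.3 0 0 0;0.8 0 0 0;1.2 0 0 0;1.2 0 0 0;0 0 -2 0;0 0 -2.5 0;0 0 -2.5 0;0 0 -1 0;1.5 2 0 0;2 2.6 0 0;2 2.6 0 0;1.5 2.1 0 0"

```text
time_s: 8.92
tcp_pos: [0.4657, -0.1451, 0.1248]
ee_rot: [[-0.07, -0.998, -0.002], [-0.998, 0.07, 0.001], [-0.001, 0.002, -1.0]]
wrist_force: [0.2, -1.0, -0.6]
gripper_width: 0.002
gripper_force: 0.0
```

Emit:
step_arm:
  targets: "0 0 0 0;0 0 2 0;0 0 2.5 0;0 0 2 0;0 0 1.5 0;0 0 0 0"

```text
time_s: 9.42
tcp_pos: [0.466, -0.1441, 0.0423]
ee_rot: [[-0.07, -0.998, -0.007], [-0.998, 0.07, 0.001], [-0.0, 0.007, -1.0]]
wrist_force: [-0.6, -0.2, -0.1]
gripper_width: 0.007
gripper_force: 0.0
```

```bash
cat > gate.py <<'E'
import sys
from station import sense,cams
from h import *
d=np.load("dock.npz");R,t=d["R"],d["t"]
td=lambda p:(p-t)@R*1000
s=sense();print(td(s["tcp_pos"][:2]).round(1),s["tcp_pos"][2].round(4),s["wrist_force"].round(1))
for n,roi in [("top",(300,170,395,235)),("scene",(190,150,350,290))]:
    c=cams.capture(n);f=c["frame"];cv2.imwrite(f"pics/{sys.argv[1]}{n}.png",f)
    for nm,lo,hi,z in [("red",(0,170,80),(4,255,255),.08),("yellow",(18,150,80),(32,255,255),.068)]:
        b=blob(f,lo,hi,roi)
        if b is None: print(n,nm,None);continue
        m,ce,st=b;cn=cv2.findContours(m,0,2)[0][0]
        print(n,nm,st[4],td(plane(c,[ce],z)[:,:2]).round(),"box",td(plane(c,cv2.boxPoints(cv2.minAreaRect(cn)),z)[:,:2]).round().tolist())
E
python3 gate.py e
```

```text
[-167.5   90.2] 0.0423 [-0.6 -0.2 -0.1]
top red 117 [[-32.   1.]] box [[-6.0, 21.0], [-3.0, -14.0], [-47.0, -18.0], [-49.0, 17.0]]
top yellow None
scene red 47 [[ 119. -190.]] box [[105.0, -200.0], [114.0, -169.0], [133.0, -178.0], [124.0, -209.0]]
scene yellow 215 [[-113.   41.]] box [[-166.0, 2.0], [-188.0, 39.0], [-61.0, 76.0], [-41.0, 39.0]]
```

Emit:
step_arm:
  targets: "0 -0.87 -0.4 0;0 -0.87 0 0;0 -0.87 0 0;-0.15 -0.8 0 0;-0.15 -0.8 0 0;-0.15 -0.8 0 0;-0.15 -0.8 0 0;-0.35 -0.64 0 0;-0.35 -0.64 0 0;-0.35 -0.64 0 0;-0.35 -0.64 0 0;0 0 0 0"

```text
time_s: 10.52
tcp_pos: [0.5552, -0.1291, 0.0496]
ee_rot: [[-0.067, -0.998, 0.002], [-0.998, 0.067, -0.0], [0.0, -0.002, -1.0]]
wrist_force: [-0.3, -0.0, -0.0]
gripper_width: 0.003
gripper_force: 0.0
```

Emit:
step_arm:
  targets: "-0.52 -0.51 0 0;-0.52 -0.51 0 0;-0.52 -0.51 0 0;-0.52 -0.51 0 0;-0.57 -0.32 0 0;-0.57 -0.32 0 0;-0.57 -0.32 0 0;0 0 0 0"

```text
time_s: 11.18
tcp_pos: [0.587, -0.0928, 0.0497]
ee_rot: [[-0.067, -0.998, 0.001], [-0.998, 0.067, 0.0], [-0.0, -0.001, -1.0]]
wrist_force: [0.3, -0.3, -0.5]
gripper_width: 0.007
gripper_force: 0.0
```

```bash
python3 gate.py f
```

```text
[-108.  -27.] 0.0497 [ 0.3 -0.3 -0.5]
top red 97 [[-35.   2.]] box [[-12.0, -12.0], [-47.0, -15.0], [-49.0, 17.0], [-15.0, 20.0]]
top yellow 117 [[-70.  38.]] box [[-57.0, 79.0], [-55.0, -10.0], [-79.0, -10.0], [-81.0, 79.0]]
scene red 46 [[ 119. -189.]] box [[105.0, -200.0], [114.0, -169.0], [133.0, -178.0], [124.0, -209.0]]
scene yellow 213 [[-73.  -6.]] box [[-101.0, -57.0], [-76.0, 77.0], [-43.0, 60.0], [-69.0, -73.0]]
```

Gate already looks nearly shut; press gently to the stop.

Emit:
step_arm:
  targets: "-0.5 -0.2 0 0;-0.5 -0.2 0 0;-0.4 0 0 0;-0.2 0 0 0;-0.1 0 0 0;0 0 0 0"

```text
time_s: 11.78
tcp_pos: [0.5911, -0.077, 0.0496]
ee_rot: [[-0.068, -0.998, 0.0], [-0.998, 0.068, 0.0], [-0.0, -0.0, -1.0]]
wrist_force: [-0.7, -0.4, -0.7]
gripper_width: 0.007
gripper_force: 0.0
```

Emit:
step_arm:
  targets: "-0.1 0 0 0;-0.1 0 0 0;0 0 0 0"

```text
time_s: 12.03
tcp_pos: [0.5911, -0.0764, 0.0496]
ee_rot: [[-0.069, -0.998, -0.0], [-0.998, 0.069, -0.001], [0.001, 0.0, -1.0]]
wrist_force: [0.4, -5.3, 0.2]
gripper_width: 0.006
gripper_force: 2.4
```

Emit:
step_arm:
  targets: "-0.1 0 0 0;0 0 0 0"

```text
time_s: 12.2
tcp_pos: [0.591, -0.0763, 0.0496]
ee_rot: [[-0.069, -0.998, -0.001], [-0.998, 0.069, -0.002], [0.002, 0.001, -1.0]]
wrist_force: [1.0, -8.1, -1.4]
gripper_width: 0.005
gripper_force: 4.0
```

Firm stop reached (force rises without motion). Retreat and check.

Emit:
step_arm:
  targets: "0.4 0 0 0;1 0 0 0;2 0 0 0;2 0 0 0;0 0 -2 0;0 0 -3 0;0 0 -3 0;0 0 -3 0;3 0 -3 0;4 0 0 0;4 0 0 0;4 0 0 0"

```text
time_s: 13.2
tcp_pos: [0.5771, -0.2786, 0.1902]
ee_rot: [[-0.068, -0.998, 0.002], [-0.998, 0.068, 0.0], [-0.001, -0.002, -1.0]]
wrist_force: [0.8, -0.3, 0.6]
gripper_width: 0.004
gripper_force: 0.0
```

Emit:
step_arm:
  targets: "4 0 0 0;4 2 0 0;0 4 0 0;0 4 0 0;0 4 0 0;0 0 0 0;0 0 0 0"

```text
time_s: 13.78
tcp_pos: [0.4315, -0.345, 0.1896]
ee_rot: [[-0.071, -0.998, 0.001], [-0.998, 0.071, 0.0], [-0.0, -0.0, -1.0]]
wrist_force: [0.1, 0.3, -0.5]
gripper_width: 0.006
gripper_force: 0.0
```

```bash
python3 gate.py g; python3 - <<'E'
from station import cams
from h import *
f=cams.capture("top")["frame"];cv2.imwrite("pics/fin.png",cv2.resize(f[110:240,215:395],None,fx=4.4,fy=4.4,interpolation=2))
E
```

```text
[-370.4  110.6] 0.1896 [ 0.1  0.3 -0.5]
top red 112 [[-32.   2.]] box [[-6.0, 21.0], [-3.0, -14.0], [-47.0, -18.0], [-49.0, 17.0]]
top yellow 294 [[-69.   9.]] box [[-57.0, 80.0], [-51.0, -57.0], [-78.0, -59.0], [-84.0, 78.0]]
scene red 46 [[ 118. -190.]] box [[105.0, -200.0], [114.0, -169.0], [133.0, -178.0], [124.0, -209.0]]
scene yellow 207 [[-66.   1.]] box [[-80.0, -61.0], [-86.0, 82.0], [-46.0, 69.0], [-41.0, -72.0]]
```

View pics/fin.png

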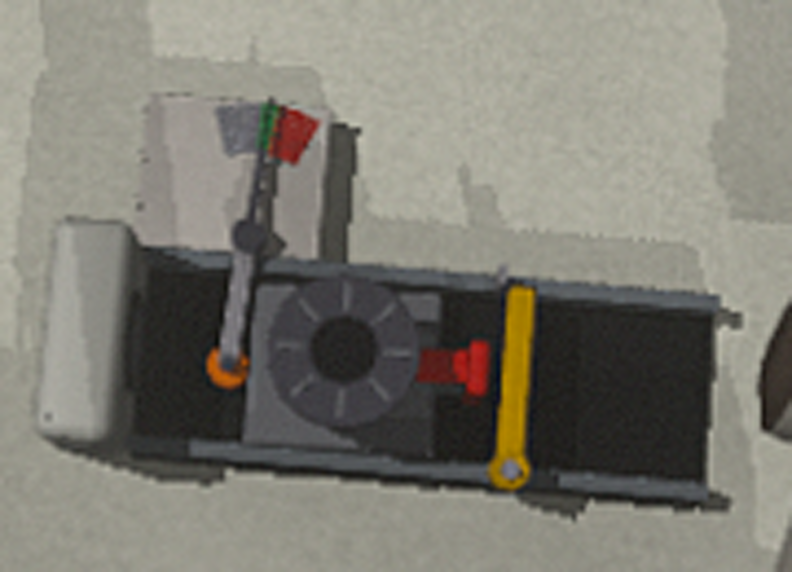

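The gate (515,385) is square across the channel, the cup sits clear ahead of it, and the pointer tip (269,115) is in the green field.

```bash
python3 -c "
from station import r
print(r.finish_job())"
```

```text
the job is handed in; nothing more can be done
None
```

The job is handed in: the cup was slid to the click and left with the pointer in the green field, then the gate was pushed to its stop, and the bystanders were never approached closely.

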